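# Show the underside of the big egg to the inspection camera

## Robot

A 7-joint arm with a two-finger parallel gripper is mounted at the origin on the work surface; the furniture and walls round the work are solid. World frame = base frame: x ahead of the robot, y to its left, z up, the work surface at z = 0. Lengths are in m, angles in rad, forces in N, time in s.
With the tool pointing down it reaches from about 0.4 to 0.875 m from the base axis. Payload 19.3 kg.
Tool frame: the origin (TCP) lies at the very end of the fingers, on their centre line; the grasp point (between the pads) lies 19 mm behind it; z points along the fingers, y is the direction in which the jaws open and shut (so a half turn about z gives the same grasp; the last joint's range is limited). The gripper opens to 85 mm and grips with 20 to 120 N. Pads are 22 mm wide; open, the fingers measure 114 mm over their backs; the gripper's body (76 mm by 85 mm) begins 54 mm behind the grasp point. The pads swing forward as they close: fully open they stand 13 mm farther back than shut.
Start: joints at [-0.07, 0.521, -0.036, 1.599, 0.021, 1.021, -0.113], TCP at [0.625, -0, 0.231] pointing down, gripper open.
Joint ranges: [-2.91, 2.91], [-0.3, 2.13], [-1.5, 1.42], [0.17, 2.43], [-1.26, 4.41], [0.16, 1.93], [-2.52, 2.52]. Speed limits (rad/s): [1.89, 1.89, 2.39, 2.39, 3.01, 3.01, 3.01].

## Interface

Orientations are given as [roll, pitch, yaw] about the fixed x, y, z axes, in that order (R = Rz(yaw) Ry(pitch) Rx(roll)).
In Python, from workcell import bot, vision, job_done gives the robot as it stands.
- The arm moves only by the tool arm_command, never from a script. Its arguments are lists of equal length, an entry for each row: "gripper": the finger opening in cm, from 0 to 8.54; "slide": the shift along the tool's x, y, z in cm, a list of three; "turn": the turn, a rotation vector about the tool's x, y, z in degrees, a list of three. A call has 1 to 5 rows; each row is the pose to reach, as a shift and turn from the pose commanded when the call began, along the tool's axes at that moment; what a row does not reach only later rows make up. A row lasts 1/8 s, in which the tool goes at most 62.5 mm and 10.7 degrees, less where a joint would pass 70% of its speed; a pose out of reach is approached as far as the arm can. A call with a gripper value outside its range is refused whole. The fingers move at their own pace and stop on an object; "force" is the grip in N (left out, the last holds). Time passes only in rows, so rows that repeat a pose let the fingers close. It gives the time, the measured TCP pose, the force and the opening at its end, in the units of the state.
- bot.observe(): the state, without advancing time (a new reading comes with each control period).
- vision.grab_frame(name): name is "scene" or "side" or "wrist"; returns the picture (400x640x3 uint8, blue, green, red); there is no depth.
- vision.camera_model(name): a dict with "mtx" (3x3 intrinsics, pixels), "T" (4x4, takes a point from camera to world coordinates). Camera axes: x right, y down, z forward; pixel columns grow to the right and rows downward; lengths in m; the calibration is good to about 2 mm. The wrist camera is an equidistant fisheye: a pixel r from the principal point sees the ray r / f radians off the axis. A picture is of the moment at which its call begins: read the wrist's pose just before it. camera_model takes no time and is no camera call; for the wrist camera it gives the pose at the moment of the call.
- job_done(): hands the job in, once; it reports no verdict.
The state is a dict: "clock": time; "qpos": joint angles; "qd": joint speeds; "joint_efforts": joint torques, N m; "position": TCP position; "tool_rot": TCP orientation; "force": force on the tool from outside, world axes, zero at the start; "moment": the same for the moment, N m; "grip_width": finger opening in m.
Only numpy, scipy, OpenCV 4.12 (cv2) and the standard library are available. Lean on these libraries where they do the work, as an engineer would, in place of code of your own. Each camera call takes 0.05 s, during which the arm holds its last target. There are 200 camera calls.

## Task

One of the four eggs in the wooden rack is clearly bigger than the rest: take it out with a gentle grip (no more than 40 N a finger, or the shell may crack, and do not drop it) and hold it up to the inspection camera so that its underside can be checked for cracks. Its pointed end must look straight into the lens, in line with the camera's slanting line of sight, with the middle of the egg 11 cm from the glass; do not touch the camera, and leave the other eggs and everything else as they stand. Finish while still holding the egg there, quite still, in the air.

Things in the scene. Friction and masses are not known exactly. Their poses are not given: they have to be found in the camera images.
- big_egg: the egg to inspect: the largest of the four in the rack (68 mm long, 51 mm thick, 68 to 106 g; same buff shell as the others). Stands loose in a seat, pointed end down, tip about 20 mm and blunt top about 88 mm above the table. Origin at its pointed tip; z axis along the egg to the blunt end; round about z, thickest 37 mm from the tip. The shell cracks if it is dropped or pressed with over 45 N a finger
- big_egg_mid (a point): the middle of the big egg: on its long axis, 34 mm from either end
- rack: wooden egg rack, fixed to the table: a rail 76 mm wide (x), 300 mm long (y), 18 mm thick, its top 30 mm above the table, with four round 32 mm seats in a row along y at -108, -36, 36 and 108 mm, one egg in each (which egg stands where varies). Origin under its centre at table height, z up
- camera: inspection camera, fixed to the table: grey foot plate 100 x 84 x 12 mm, short metal post, and on it a black round head 70 mm across tilted back so that it looks up and over towards the robot's side. Top of the head 115 mm above the table. Origin at table height straight below the lens; z up; the head leans to its -x
- camera_head: the camera's head; origin at the centre of the lens glass, 100 mm above the table; z axis is the line of sight, out of the lens: 25 degrees from vertical, leaning to the camera's -x. A white ring light 59 mm across lies round the lens
- view_point (a point): the point in the air where the camera is in focus: on the line of sight, 110 mm out from the lens glass (about 200 mm above the table)
- egg_a: a hen's egg of ordinary size, bystander: 54 mm long, 41 mm thick; standing in the rack, pointed end down. Origin at its pointed tip, z axis towards the blunt end
- egg_b: a hen's egg of ordinary size, bystander: 54 mm long, 41 mm thick; standing in the rack, pointed end down. Origin at its pointed tip, z axis towards the blunt end
- egg_c: a hen's egg of ordinary size, bystander: 54 mm long, 41 mm thick; standing in the rack, pointed end down. Origin at its pointed tip, z axis towards the blunt end
- mug: green and white mug, 78 x 116 x 101 mm, bystander at the right; origin at its underside
- canister: green canister with wooden lid, 87 mm across, 120 mm high, bystander at the left; origin at its underside
- tin: food tin, 75 mm across, 58 mm high, bystander at the far right; origin at its underside
There are look-alikes about, which are no part of the job. Leave any green or purple look-alike of the big_egg alone.

How it is judged:
On the way:
1. the big egg is lifted out of the rack, held by the fingers alone (contact force between the fingers and big_egg above 1 N and contact force between big_egg and rack below 0.01 N and contact force between big_egg and camera below 0.01 N and contact force between big_egg and egg_a below 0.01 N and contact force between big_egg and egg_b below 0.01 N and contact force between big_egg and egg_c below 0.01 N and contact force between big_egg and mug below 0.01 N and contact force between big_egg and canister below 0.01 N and contact force between big_egg and tin below 0.01 N and height (world z) of big_egg above 0.05 m and angle between big_egg's own z axis and vertical below 1 rad), for 0.2 s.
At the end, for the whole second after the job is handed in: the big egg is held by the fingers and touches nothing else, its tip over 120 mm above the table, its middle within 20 mm of the point 110 mm out on the camera's line of sight, its long axis within 12 degrees of that line, pointed end to the lens, at rest (contact force between the fingers and big_egg above 1 N and contact force between big_egg and rack below 0.01 N and contact force between big_egg and camera below 0.01 N and contact force between big_egg and egg_a below 0.01 N and contact force between big_egg and egg_b below 0.01 N and contact force between big_egg and egg_c below 0.01 N and contact force between big_egg and mug below 0.01 N and contact force between big_egg and canister below 0.01 N and contact force between big_egg and tin below 0.01 N and height (world z) of big_egg above 0.12 m and distance between big_egg_mid and view_point below 0.02 m and angle between the z axis of big_egg and the z axis of camera_head, either way round below 0.21 rad and angle between big_egg's own z axis and vertical below 1 rad and linear speed of big_egg below 0.02 m/s and angular speed of big_egg below 0.2 rad/s); the arm keeps its last pose, push and grip.
It fails at once if an egg is squeezed: the fingers press on the big egg with over 90 N, both fingers added up (45 N a finger), or push any other egg with over 15 N (contact force between the fingers and big_egg above 90 N or contact force between the fingers and egg_a above 15 N or contact force between the fingers and egg_b above 15 N or contact force between the fingers and egg_c above 15 N).
It fails at once if the big egg has fallen onto the table or lies on its side (height (world z) of big_egg_mid below 0.035 m or angle between big_egg's own z axis and vertical above 1.2 rad).
It fails at once if another egg is moved by more than 15 mm (distance of any of egg_a, egg_b, egg_c from where it was at the start of the episode above 0.015 m).
It fails at once if the camera is touched (more than 1 N) (contact force between camera and the fingers above 1 N or contact force between camera and the arm above 1 N or contact force between camera and big_egg above 1 N).
It fails at once if a thing standing about is moved by more than 30 mm (distance of any of mug, canister, tin from where it was at the start of the episode above 0.03 m).
It also fails if it takes over 32 s, if anything falls off the work surface, if the arm or the gripper's body presses on something with over 40 N, if the wrist force passes 120 N, or if a joint passes its speed limit or range.

## Working session

There is one attempt and no reset: what is moved stays moved. The work goes in short steps, Python scripts to look and compute and a tool call to move; the robot and the scene stay as the last step left them, time stands still between calls to the robot, and variables do not carry over. Pictures are saved under pics/ and viewed, about 8 in all and at most 12, crops included, and the job is handed in when it is done.

Besides the shell and the picture viewer there is one more tool, called after ">>>" by a JSON object that holds its "name" and its "arguments". arm_command: Moves the arm, as the interface text tells. Its arguments: {"type":"object","properties":{"gripper":{"type":"array","items":{"type":"number"}},"slide":{"type":"array","items":{"type":"array","items":{"type":"number"}}},"turn":{"type":"array","items":{"type":"array","items":{"type":"number"}}},"force":{"type":"number"}},"required":["gripper","slide","turn"]}

```bash
ls; mkdir -p pics; python3 - <<'E'
from workcell import bot, vision
import cv2, numpy as np
print(bot.observe())
for n in ("scene","side","wrist"):
    m=vision.camera_model(n); im=vision.grab_frame(n)
    cv2.imwrite(f"pics/{n}0.png",im); print(n,np.round(m["mtx"],1).tolist(),np.round(m["T"],4).tolist())
E
```

```text
pics
{'clock': 0.0, 'qpos': array([-0.07020003,  0.52200709, -0.03629663,  1.59999334,  0.02120348,
        1.02112638, -0.11276287]), 'qd': array([ 0.00021641,  0.00191634, -0.00072449, -0.00041067,  0.00031656,
        0.00100315,  0.00024685]), 'joint_efforts': array([-4.24098413e-03, -9.27110124e+01,  1.97758444e+00, -3.69928443e+01,
        1.76317629e-02,  8.19846697e-03, -6.58496788e-05]), 'position': array([ 6.24660025e-01, -5.65189407e-05,  2.30735658e-01]), 'tool_rot': array([-3.14044793e+00,  1.01217194e-04,  1.57079845e+00]), 'force': array([ 0.11139024,  0.03855567, -0.44424094]), 'moment': array([ 0.0121213 ,  0.03794655, -0.01140083]), 'grip_width': 0.08530385138510822}
scene [[394.1, 0.0, 320.2], [0.0, 394.1, 197.3], [0.0, 0.0, 1.0]] [[-0.8765, 0.1865, -0.4438, 1.0248], [0.4812, 0.3674, -0.7959, 0.8992], [0.0146, -0.9112, -0.4117, 0.658], [0.0, 0.0, 0.0, 1.0]]
side [[496.6, 0.0, 314.9], [0.0, 496.6, 202.1], [0.0, 0.0, 1.0]] [[0.163, -0.7416, 0.6508, -0.5936], [-0.9866, -0.1225, 0.1075, -0.233], [-0.0, -0.6596, -0.7516, 1.3592], [0.0, 0.0, 0.0, 1.0]]
wrist [[309.7, 0.0, 322.1], [0.0, 309.7, 200.0], [0.0, 0.0, 1.0]] [[1.0, 0.0009, -0.0011, 0.6262], [0.0005, -0.9474, -0.3201, 0.0809], [-0.0013, 0.3201, -0.9474, 0.3749], [0.0, 0.0, 0.0, 1.0]]
```

View pics/scene0.png

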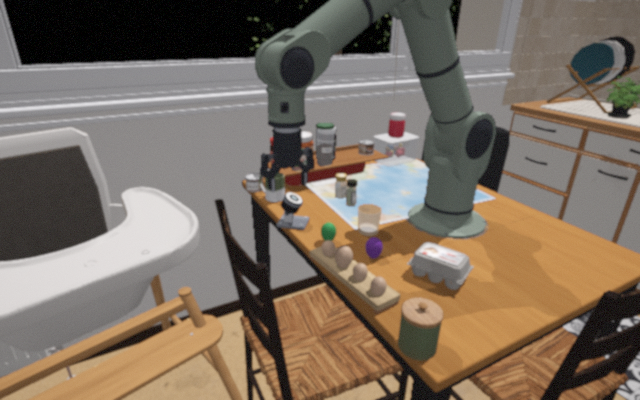

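View pics/side0.png

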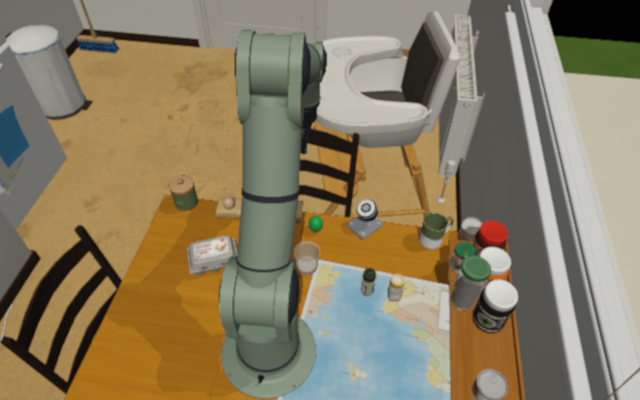

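View pics/wrist0.png

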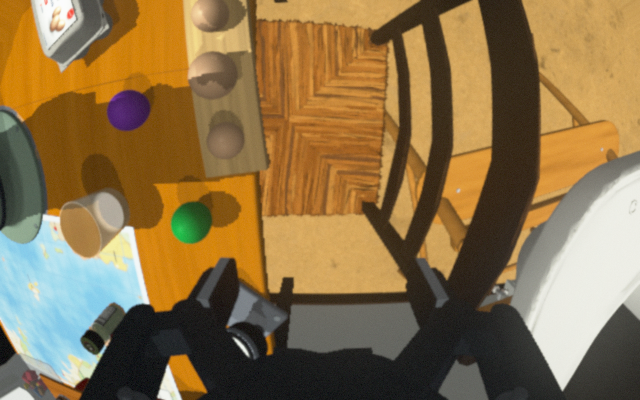

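Egg candidates are four buff eggs in scene: (327,248), (343,256), (359,272), (378,285). There is also a green look-alike at (328,231) and a purple one at (374,247). (343,256), which is wrist (212,74), looks biggest. Next is a close crop to check that, plus a first triangulation.

```bash
cat > h.py <<'E'
from workcell import bot, vision
import cv2, numpy as np
from scipy.spatial.transform import Rotation as R
def ray(n,px,m=None):
    m=m or vision.camera_model(n); K=m["mtx"]; T=m["T"]
    v=np.array([(px[0]-K[0,2])/K[0,0],(px[1]-K[1,2])/K[1,1],1.])
    if n=="wrist":
        r=np.hypot(v[0],v[1]); v=np.array([v[0]/r*np.sin(r),v[1]/r*np.sin(r),np.cos(r)])
    v/=np.linalg.norm(v); return T[:3,3],T[:3,:3]@v
def plane(n,px,z,m=None):
    o,d=ray(n,px,m); return o+d*(z-o[2])/d[2]
def tri(*rays):
    A=sum(np.eye(3)-np.outer(d,d) for o,d in rays); b=sum((np.eye(3)-np.outer(d,d))@o for o,d in rays)
    p=np.linalg.solve(A,b); return p,[np.linalg.norm(np.cross(p-o,d)) for o,d in rays]
E
python3 - <<'E'
from h import *
for p in [(212,74),(225,140),(210,12)]: print("egg",plane("wrist",p,.06).round(3))
print("scene eggs",[plane("scene",p,.06).round(3) for p in [(343,256),(327,248),(359,272),(378,285)]])
print("tri big",tri(ray("wrist",(212,74)),ray("scene",(343,256))))
print("lens",tri(ray("scene",(292,203)),ray("side",(367,209))))
s=cv2.imread("pics/scene0.png");d=cv2.imread("pics/side0.png");w=cv2.imread("pics/wrist0.png")
f=lambda i,x,y,a,b,W,H:cv2.resize(i[y:y+b,x:x+a],(W,H),interpolation=cv2.INTER_CUBIC)
cv2.imwrite("pics/c1.png",np.vstack([np.hstack([f(s,255,170,100,75,400,300),f(s,310,225,100,75,400,300)]),np.hstack([f(d,320,185,80,60,400,300),f(w,160,0,240,180,400,300)])]))
E
```

```text
egg [0.512 0.112 0.06 ]
egg [0.524 0.041 0.06 ]
egg [0.509 0.181 0.06 ]
scene eggs [array([0.514, 0.119, 0.06 ]), array([0.533, 0.062, 0.06 ]), array([0.517, 0.203, 0.06 ]), array([0.506, 0.271, 0.06 ])]
tri big (array([0.51016901, 0.11243821, 0.05518952]), [np.float64(1.64900191011476e-05), np.float64(1.6490019101229282e-05)])
lens (array([ 0.51044321, -0.22778051,  0.07842591]), [np.float64(0.0026745036798951852), np.float64(0.0026745036798953305)])
```

View pics/c1.png

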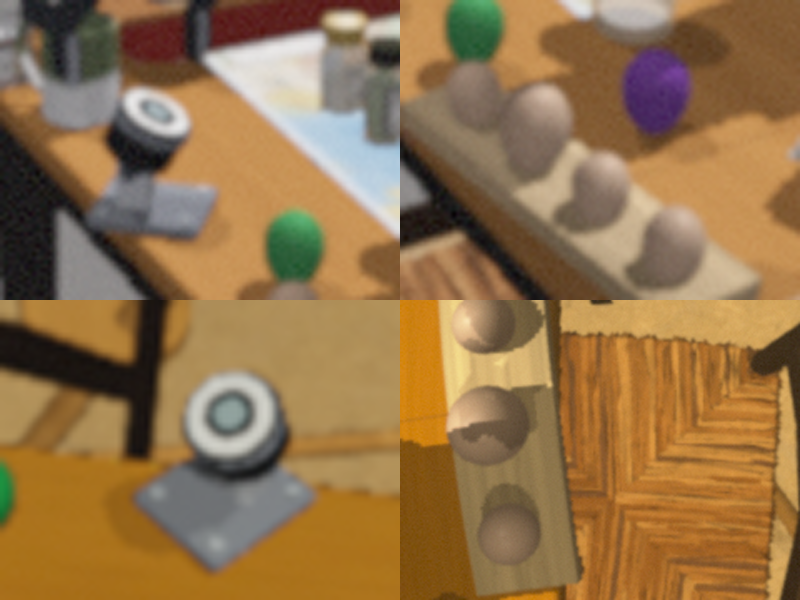

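Big egg confirmed at scene (344,257); its neighbours are clearly smaller. The lens is at scene (294,197.5) and side (366.6,208), and the foot plate corners are visible in side. Next are lens position and plate yaw.

```bash
python3 - <<'E'
from h import *
c=lambda x,y:(320+x*.2,185+(y-300)*.2)
L,e=tri(ray("scene",(294.2,197.5)),ray("side",c(233,415)));print("lens",L,e)
print(plane("scene",(294.2,197.5),.1),plane("side",c(233,415),.1))
P=[plane("side",c(*p),.012)[:2] for p in [(135,497),(213,572),(317,495)]]
for a,b in ((0,1),(1,2)): d=P[b]-P[a];print(P[a],P[b],np.linalg.norm(d),np.degrees(np.arctan2(d[1],d[0])))
s=lambda x,y:(255+x*.25,170+y*.25)
Q=[plane("scene",s(*p),.012)[:2] for p in [(88,225),(195,238),(217,188)]]
for a,b in ((0,1),(1,2)): d=Q[b]-Q[a];print(Q[a],Q[b],np.linalg.norm(d),np.degrees(np.arctan2(d[1],d[0])))
# ring light: white mask, ellipse, back-project onto candidate tilted planes through L
im=cv2.imread("pics/side0.png");x0,y0=350,195
g=cv2.cvtColor(im[y0:y0+34,x0:x0+34],cv2.COLOR_BGR2GRAY);h=cv2.cvtColor(im[y0:y0+34,x0:x0+34],cv2.COLOR_BGR2HSV)
m=((g>165)&(h[...,1]<60)).astype(np.uint8);C=max(cv2.findContours(m,0,1)[0],key=cv2.contourArea)
el=cv2.fitEllipse(C);print("ring side",el[0][0]+x0,el[0][1]+y0,el[1],el[2])
E
```

```text
lens [ 0.50068196 -0.22701507  0.09659537] [np.float64(0.001047967117544046), np.float64(0.0010479671175440486)]
[ 0.50373428 -0.21847202  0.1       ] [ 0.49887581 -0.22761595  0.1       ]
[ 0.48930922 -0.16722432] [ 0.43332003 -0.22720021] 0.08204813371751105 -133.03103949935306
[ 0.43332003 -0.22720021] [ 0.51169034 -0.29180658] 0.10156716800822602 -39.50124932545579
[ 0.57562115 -0.20610501] [ 0.50472016 -0.14392906] 0.09430163966123595 138.75116552877313
[ 0.50472016 -0.14392906] [ 0.44602802 -0.21723882] 0.09391000086980288 -128.68092592589252
ring side 365.42779064178467 207.33645820617676 (14.951043128967285, 16.19627571105957) 45.80852127075195
```

>>> {"name": "arm_command", "arguments": {"gripper": [8.5, 8.5, 8.5, 8.5], "slide": [[4.5, -4.5, 1.5], [9, -9, 3], [11.2, -11.4, 5], [11.2, -11.4, 5]], "turn": [[0, 0, -3], [0, 0, -6], [0, 0, -6], [0, 0, -6]], "force": 20}}

```text
clock: 0.65
position: [0.5087, 0.1138, 0.1803]
tool_rot: [-3.139, -0.0, 1.679]
force: [0.9, -0.3, -0.5]
grip_width: 0.0849
```

```bash
python3 - <<'E'
from h import *
m=vision.camera_model("wrist");im=vision.grab_frame("wrist");cv2.imwrite("pics/w1.png",im);np.savez("w1.npz",**m)
o=bot.observe();print(o["clock"],o["position"],o["tool_rot"])
E
```

```text
0.7 [0.51041458 0.11254292 0.18105643] [-3.14066771e+00  1.55249322e-04  1.67722718e+00]
```

View pics/w1.png

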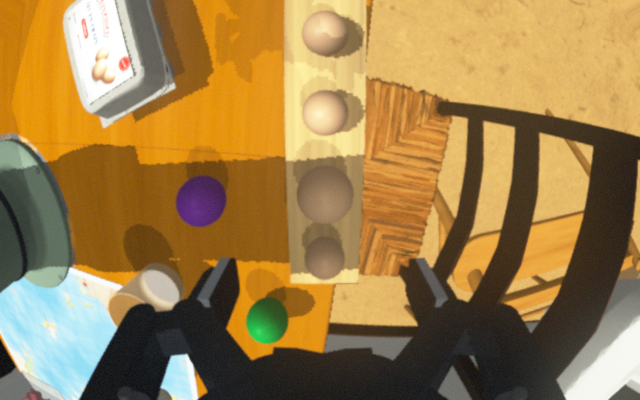

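The big egg shows at wrist (325,195), between small ones at (325,112) and (325,258). The rail runs upright in the image, so the jaws are square to it.

```bash
python3 - <<'E'
from h import *
m=dict(np.load("w1.npz"))
b=plane("wrist",(325,195),.056,m);print(b)
for p in [(325,33),(325,112),(325,258)]: print(plane("wrist",p,.048,m))
# silhouette width at the big egg
for x in (298,353): print(plane("wrist",(x,195),.056,m))
o=bot.observe();T=R.from_euler("xyz",o["tool_rot"]).as_matrix();print("shift tool cm",100*T.T@(b-o["position"]))
print(tri(ray("wrist",(325,195),m),ray("scene",(344,257))))
E
```

```text
[0.51264308 0.10915879 0.056     ]
[0.49666225 0.25406443 0.048     ]
[0.50445847 0.18305879 0.048     ]
[0.52051901 0.03977125 0.048     ]
[0.48817518 0.10647078 0.056     ]
[0.53804731 0.11197565 0.056     ]
shift tool cm [-0.35823011  0.19720668 12.50552164]
(array([0.51000455, 0.1108387 , 0.05246414]), [np.float64(0.003832569034432851), np.float64(0.0038325690344329093)])
```

>>> {"name": "arm_command", "arguments": {"gripper": [8.5, 8.5, 8.5, 8.5, 8.5], "slide": [[-0.3, 0.2, 3], [-0.3, 0.2, 7], [-0.3, 0.2, 11], [-0.3, 0.2, 14.5], [-0.3, 0.2, 14.5]], "turn": [[0, 0, 0], [0, 0, 0], [0, 0, 0], [0, 0, 0], [0, 0, 0]], "force": 20}}

```text
clock: 1.32
position: [0.5129, 0.108, 0.0347]
tool_rot: [-3.138, 0.001, 1.674]
force: [-1.6, 0.6, 0.4]
grip_width: 0.0849
```

```bash
python3 - <<'E'
from h import *
a=vision.grab_frame("wrist");s=vision.grab_frame("scene")[215:305,290:410]
cv2.imwrite("pics/w2.png",np.hstack([a[80:380,120:520],cv2.resize(s,(400,300),interpolation=2)]))
o=bot.observe();print(o["clock"],o["position"],o["tool_rot"],o["force"])
E
```

```text
1.425 [0.51421431 0.10872242 0.0371952 ] [3.14090422e+00 1.97385370e-04 1.67455940e+00] [ 0.94153424  0.72569355 -0.04948039]
```

View pics/w2.png

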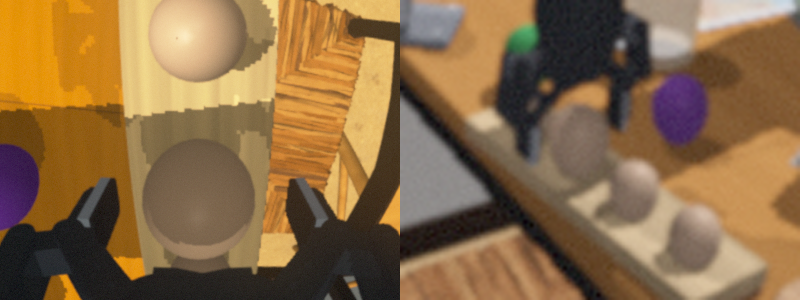

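The egg at crop (199,200) is centred between the jaws at (100,..) and (300,..). Next I check the fore-aft offset.

```bash
python3 - <<'E'
from h import *
o=bot.observe();T=R.from_euler("xyz",o["tool_rot"]).as_matrix()
for px in [(318.5,279),(318.5,280)]:
    b=plane("wrist",px,.057);print(b,100*T.T@(b-o["position"]))
E
```

```text
[0.51372207 0.10787155 0.057     ] [-0.07992134 -0.05640845 -1.98050355]
[0.51377877 0.10729886 0.057     ] [-0.13747012 -0.05670046 -1.98049239]
```

>>> {"name": "arm_command", "arguments": {"gripper": [6, 5.4, 5, 4.6, 4.4], "slide": [[-0.1, 0, 0], [-0.1, 0, 0], [-0.1, 0, 0], [-0.1, 0, 0], [-0.1, 0, 0]], "turn": [[0, 0, 0], [0, 0, 0], [0, 0, 0], [0, 0, 0], [0, 0, 0]], "force": 25}}

```text
clock: 2.05
position: [0.5119, 0.1078, 0.037]
tool_rot: [-3.139, 0.001, 1.676]
force: [-12.9, -1.7, 15.4]
grip_width: 0.0499
```

>>> {"name": "arm_command", "arguments": {"gripper": [4, 4, 4, 4, 4], "slide": [[0, 0, 0], [0, 0, 0], [0, 0, -1], [0, 0, -2], [0, 0, -3]], "turn": [[0, 0, 0], [0, 0, 0], [0, 0, 0], [0, 0, 0], [0, 0, 0]], "force": 25}}

```text
clock: 2.68
position: [0.5138, 0.1083, 0.0674]
tool_rot: [3.141, -0.0, 1.675]
force: [0.4, 0.4, -0.5]
grip_width: 0.0495
```

```bash
python3 - <<'E'
from h import *
a=vision.grab_frame("wrist");s=vision.grab_frame("scene")[215:305,290:410]
cv2.imwrite("pics/w3.png",np.hstack([a[80:380,120:520],cv2.resize(s,(400,300),interpolation=2)]))
o=bot.observe();print(o)
E
```

```text
{'clock': 2.775, 'qpos': array([-0.26123283,  0.60781923, -0.08031166,  1.98348501,  0.0877424 ,
        0.55138471, -0.29739771]), 'qd': array([-0.00057478,  0.02298923,  0.00089852,  0.01022905,  0.00379037,
       -0.02473628, -0.00357736]), 'joint_efforts': array([ 5.08722989e-02, -8.79429388e+01,  1.25815965e+00, -2.29508096e+01,
       -6.32504700e-02,  5.37486076e-01,  6.35338412e-02]), 'position': array([0.51417945, 0.10838327, 0.06767023]), 'tool_rot': array([ 3.13949258e+00, -3.81635434e-04,  1.67529923e+00]), 'force': array([-0.4642401 ,  0.10423362, -1.5965199 ]), 'moment': array([ 0.05404513,  0.00518801, -0.02795816]), 'grip_width': 0.0497064076623046}
```

View pics/w3.png

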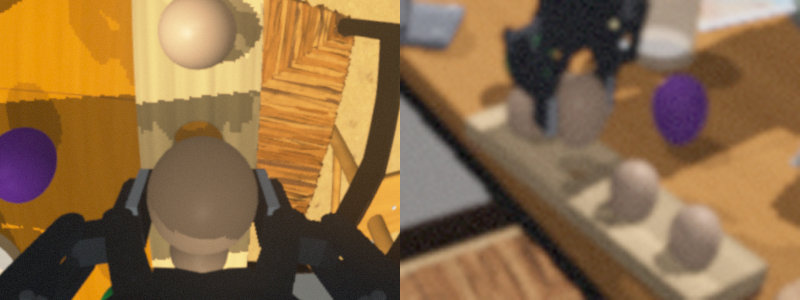

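The egg is held in the air (grip 49.7 mm) and the others are undisturbed. Lifting it clear.

>>> {"name": "arm_command", "arguments": {"gripper": [4, 4, 4, 4, 4], "slide": [[0, 0, -3], [0, 0, -7], [0, 0, -11], [0, 0, -15], [0, 0, -18]], "turn": [[0, 0, 0], [0, 0, 0], [0, 0, 0], [0, 0, 0], [0, 0, 0]]}}

```text
clock: 3.4
position: [0.5135, 0.1082, 0.248]
tool_rot: [3.14, -0.0, 1.675]
force: [0.2, -0.2, -1.8]
grip_width: 0.0498
```

```bash
cat > goal.py <<'E'
from h import *
o=bot.observe();T=R.from_euler("xyz",o["tool_rot"])
L=np.array([.500,-.2275,.100]);az=np.radians(140);t=np.radians(25)
s=np.array([np.sin(t)*np.cos(az),np.sin(t)*np.sin(az),np.cos(t)])
tcp=L+s*.094
z=T.apply([0,0,1]);ax=np.cross(z,-s);ang=np.arcsin(np.linalg.norm(ax));rv=T.inv().apply(ax/np.linalg.norm(ax)*ang)
print("clock",o["clock"],"pos",o["position"],"q",o["qpos"].round(2),"grip",o["grip_width"],"F",o["force"])
print("goal",tcp,"shift cm",(100*T.inv().apply(tcp-o["position"])).round(2),"turn deg",np.degrees(rv).round(2))
print("hover(+10cm along s) shift",(100*T.inv().apply(tcp+s*.08-o["position"])).round(2))
E
python3 goal.py
```

```text
clock 3.4 pos [0.51353178 0.10822233 0.24798097] q [-0.24  0.34 -0.1   1.84  0.04  0.96 -0.26] grip 0.04984268075215424 F [ 0.17199662 -0.24043122 -1.78167685]
goal [ 0.46956803 -0.20196454  0.18519293] shift cm [-30.39  -7.62   6.26] turn deg [-17.3  -17.99   0.  ]
hover(+10cm along s) shift [-27.96  -9.96  -0.99]
```

>>> {"name": "arm_command", "arguments": {"gripper": [4, 4, 4, 4, 4], "slide": [[-3, -1, 0], [-8, -3, -1], [-13, -5, -1], [-17, -6, -1], [-20, -7, -1]], "turn": [[-1, -1, 0], [-3, -3, 0], [-6, -6, 0], [-8, -8, 0], [-9, -9, 0]]}}

```text
clock: 4.03
position: [0.464, -0.0994, 0.2564]
tool_rot: [2.982, 0.157, 1.662]
force: [-0.5, 0.3, -2.0]
grip_width: 0.0498
```

```bash
python3 goal.py
```

```text
clock 4.025 pos [ 0.46400535 -0.09942214  0.25643854] q [-0.04  0.16  0.03  2.11  0.21  0.72 -0.05] grip 0.04976022667307272 F [-0.48370457  0.32169892 -1.98878328]
goal [ 0.46956803 -0.20196454  0.18519293] shift cm [-9.02 -1.75  8.47] turn deg [-8.33 -8.91 -0.  ]
hover(+10cm along s) shift [-7.78 -2.9   0.66]
```

>>> {"name": "arm_command", "arguments": {"gripper": [4, 4, 4, 4, 4], "slide": [[-2, -1, 0], [-4, -2, 0.4], [-6, -2.5, 0.7], [-7.8, -2.9, 0.7], [-7.8, -2.9, 0.7]], "turn": [[-2, -2, 0], [-4, -4, 0], [-6, -7, 0], [-8, -9, 0], [-8, -9, 0]]}}

```text
clock: 4.65
position: [0.4439, -0.1794, 0.257]
tool_rot: [2.835, 0.309, 1.625]
force: [1.1, 1.2, -0.1]
grip_width: 0.0498
```

```bash
python3 goal.py; python3 - <<'E'
from h import *
m=vision.camera_model("wrist");im=vision.grab_frame("wrist");np.savez("w4.npz",**m);cv2.imwrite("pics/w4.png",im)
d=vision.grab_frame("side");cv2.imwrite("pics/side4.png",d)
cv2.imwrite("pics/v4.png",np.hstack([im[60:400,100:500],cv2.resize(d[140:276,290:450],(400,340),interpolation=2)]))
E
```

```text
clock 4.65 pos [ 0.44385108 -0.17937117  0.25698886] q [-0.02  0.08  0.12  2.26  0.51  0.49 -0.22] grip 0.04978788398407031 F [ 1.09397624  1.24245871 -0.10254823]
goal [ 0.46956803 -0.20196454  0.18519293] shift cm [-0.1   0.05  7.95] turn deg [-0.42  0.03  0.  ]
hover(+10cm along s) shift [-0.1  -0.01 -0.05]
```

View pics/v4.png

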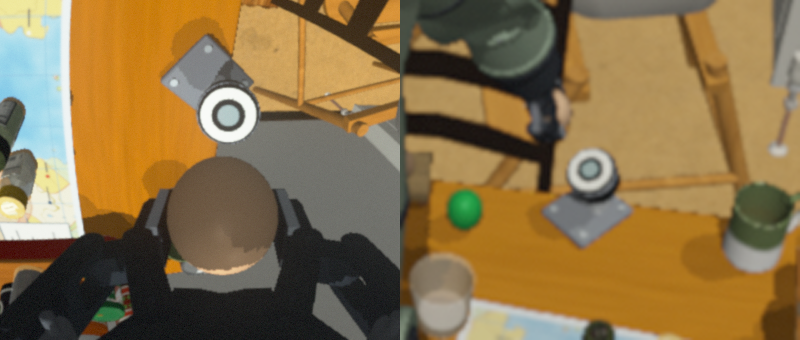

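The wrist view shows the lens at (329,175) and plate corners at (308,95), (262,140) and (353,138). The egg is still upright in the jaws. Next I refine the lens position and line of sight from here.

```bash
python3 - <<'E'
from h import *
m=dict(np.load("w4.npz"));im=cv2.imread("pics/w4.png")
h=cv2.cvtColor(im,cv2.COLOR_BGR2HSV);k=((h[...,2]>170)&(h[...,1]<50)).astype(np.uint8)
k[:135]=0;k[212:]=0;k[:,:290]=0;k[:,370:]=0
C=max(cv2.findContours(k,cv2.RETR_EXTERNAL,1)[0],key=cv2.contourArea);C=cv2.convexHull(C)[:,0]
e=cv2.fitEllipse(C);print(e)
L=plane("wrist",e[0],.1,m);print("lens z=.1",L)
P=[plane("wrist",p,.012,m)[:2] for p in [(262,140),(308,95),(353,138)]];print(np.round(P,4),"centre",(P[0]+P[2])/2)
for a in (0,1): d=P[a+1]-P[a];print(np.linalg.norm(d),np.degrees(np.arctan2(d[1],d[0])))
t=np.radians(25)
pts=[ray("wrist",p.astype(float),m) for p in C]
for az in range(100,181,10):
    a=np.radians(az);s=np.array([np.sin(t)*np.cos(a),np.sin(t)*np.sin(a),np.cos(t)])
    u=np.array([-np.sin(a),np.cos(a),0]);v=np.cross(s,u)
    q=np.array([[ (o+d*((L-o)@s)/(d@s)-L)@u,(o+d*((L-o)@s)/(d@s)-L)@v] for o,d in pts],dtype=np.float32)
    print(az,cv2.fitEllipse(q*1000)[1])
print("side+wrist tri",tri(ray("wrist",e[0],m),ray("side",(366.6,208))))
E
```

```text
((327.82391357421875, 174.46493530273438), (54.49406051635742, 55.99831008911133), 88.3841323852539)
lens z=.1 [ 0.50620386 -0.2244536   0.1       ]
[[ 0.4477 -0.2248]
 [ 0.4995 -0.1646]
 [ 0.5701 -0.2212]] centre [ 0.50891817 -0.22301526]
0.07941711455165242 49.26269610472389
0.09046989760730892 -38.700551026063756
100 (57.96428680419922, 61.820709228515625)
110 (58.07558059692383, 60.74805450439453)
120 (58.31462860107422, 60.040504455566406)
130 (58.75825119018555, 59.61187744140625)
140 (59.30986022949219, 59.55754852294922)
150 (59.224098205566406, 60.62986755371094)
160 (59.1788215637207, 62.16592788696289)
170 (59.17950439453125, 64.18250274658203)
180 (59.21089172363281, 66.72293090820312)
side+wrist tri (array([ 0.50834415, -0.22837805,  0.09131797]), [np.float64(0.001668217316254156), np.float64(0.0016682173162540798)])
```

The ring back-projects as a round 59 mm circle at azimuth 140°, which confirms the line of sight. Lens updated to (0.504,-0.226,0.1).

```bash
sed -i 's/L=np.array.*;az/L=np.array([.504,-.226,.100]);az/; s/s\*\.094/s*.093/' goal.py; python3 goal.py
```

```text
clock 4.75 pos [ 0.44478651 -0.17849488  0.2571832 ] q [-0.02  0.08  0.12  2.26  0.51  0.49 -0.22] grip 0.04978747276783507 F [-0.08404035 -1.03430848 -1.16732107]
goal [ 0.47389177 -0.2007362   0.18428662] shift cm [-0.06  0.34  8.15] turn deg [-0.39 -0.03  0.  ]
hover(+10cm along s) shift [-0.05  0.28  0.15]
```

>>> {"name": "arm_command", "arguments": {"gripper": [4, 4, 4, 4, 4], "slide": [[0, 0.1, 1.5], [0, 0.3, 3.5], [0, 0.3, 5.5], [0, 0.3, 7.2], [0, 0.3, 8.1]], "turn": [[0, 0, 0], [0, 0, 0], [0, 0, 0], [0, 0, 0], [0, 0, 0]]}}

```text
clock: 5.38
position: [0.4735, -0.2005, 0.1836]
tool_rot: [2.836, 0.309, 1.627]
force: [0.3, 0.3, 0.4]
grip_width: 0.0501
```

>>> {"name": "arm_command", "arguments": {"gripper": [4, 4, 4, 4, 4], "slide": [[0, 0, 0], [0, 0, 0], [0, 0, 0], [0, 0, 0], [0, 0, 0]], "turn": [[0, 0, 0], [0, 0, 0], [0, 0, 0], [0, 0, 0], [0, 0, 0]]}}

```text
clock: 6.0
position: [0.4731, -0.2007, 0.1846]
tool_rot: [2.834, 0.309, 1.626]
force: [-1.1, 1.3, -0.4]
grip_width: 0.0495
```

```bash
python3 goal.py; python3 - <<'E'
from h import *
im=vision.grab_frame("wrist");s=vision.grab_frame("scene");d=vision.grab_frame("side");cv2.imwrite("pics/s5.png",s)
cv2.imwrite("pics/v5.png",np.hstack([cv2.resize(s[140:242,240:360],(400,340),interpolation=2),cv2.resize(d[140:276,290:450],(400,340),interpolation=2)]))
E
```

```text
clock 6.0 pos [ 0.47312973 -0.200721    0.1846031 ] q [-0.03  0.28  0.2   2.28  0.66  0.27 -0.36] grip 0.0495026562477175 F [-1.12005319  1.29932471 -0.37518165]
goal [ 0.47389177 -0.2007362   0.18428662] shift cm [0.   0.06 0.05] turn deg [-0.36  0.03 -0.  ]
hover(+10cm along s) shift [ 0.    0.01 -7.95]
```

View pics/v5.png

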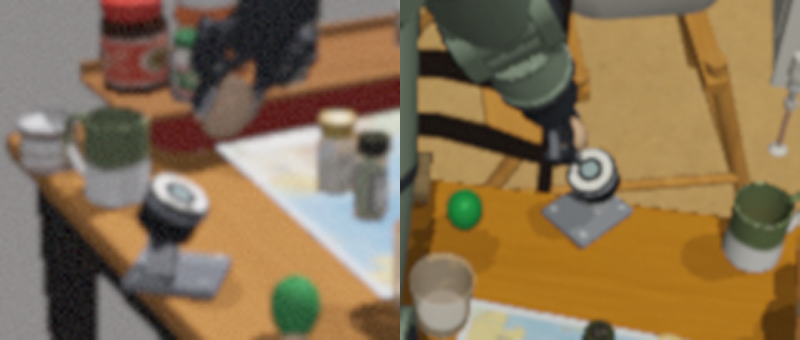

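The egg is held clear above the lens, at scene (308,172), with its tip towards the lens. One numeric check before handing in.

```bash
python3 - <<'E'
from h import *
m=vision.camera_model("scene");o=bot.observe();T=R.from_euler("xyz",o["tool_rot"])
s=np.array([-.3237,.2717,.9063]);L=np.array([.504,-.226,.1])
egg=o["position"]+T.apply([0,0,-.0175])
for n,p in (("lens",L),("view",L+.11*s),("egg from tcp",egg),("tip",L+.076*s)):
    c=np.linalg.inv(m["T"])@np.r_[p,1];print(n,p.round(4),(m["mtx"]@(c[:3]/c[2]))[:2].round(1))
print(np.linalg.norm(egg-L-.11*s))
E
```

```text
lens [ 0.504 -0.226  0.1  ] [293.2 196.7]
view [ 0.4684 -0.1961  0.1997] [306.4 170.6]
egg from tcp [ 0.4675 -0.196   0.2004] [306.6 170.4]
tip [ 0.4794 -0.2054  0.1689] [302.2 178.9]
0.0010944913063372522
```

```bash
python3 -c "
from workcell import bot,job_done
print(job_done());o=bot.observe();print(o['clock'],o['position'],o['grip_width'],o['force'])"
```

```text
the job is handed in; nothing more can be done
None
the job is handed in; nothing more can be done
```

I took the big egg (second seat from the camera end) out of the rack with a 25 N grip. I then tilted it 25° and handed in with it held still above the camera, pointed end to the lens.

**Last checks before hand-in**
- **Position:** the egg's middle works out about 1 mm from the point 11 cm out on the line of sight. This is from the tool pose and my lens estimate of (0.504, -0.226, 0.100).
- **Angle:** the tool axis was within 0.4° of the line of sight. The lens's ring light back-projected as a round 59 mm circle at that direction, which supports it.
- **Grip:** steady at about 49.7 mm.
- **Time and stillness:** robot clock 6.0 s, with the arm holding still.
- **Other things:** the egg was clear of the camera, and in the views I looked at nothing else appeared moved.

**Small disagreements**
- **Lens position:** the three camera views differed by up to about 9 mm on the lens, so I used a value in between.
- **Egg in the picture:** in the scene view the egg sat about 2 px (roughly 5 mm) from where I expected its centre, partly because the gripper hides it. This is within the 20 mm allowed.
- **After hand-in:** the robot gave no further readings, so I could not check the final second.

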